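Slide the guard comb along the rail into its corner pocket

ROBOT

A 6-joint arm with a two-finger parallel gripper is mounted at the origin on the work surface. World frame = base frame: x ahead of the robot, y to its left, z up, the work surface at z = 0. Lengths are in m, angles in rad, forces in N, time in s.
With the tool pointing down it reaches from about 0.275 to 0.875 m from the base axis. Payload 12.5 kg.
Tool frame: the origin (TCP) lies at the very end of the fingers, on their centre line; the grasp point (between the pads) lies 19 mm behind it; z points along the fingers, y is the line along which they close (so a half turn about z gives the same grasp; the last joint's range is limited). The gripper opens to 85 mm and grips with 20 to 120 N. Pads are 22 mm wide; open, the fingers measure 114 mm over their backs; the gripper's body (76 mm by 85 mm) begins 54 mm behind the grasp point. The pads swing forward as they close: fully open they stand 13 mm farther back than shut.
Start: joints at [1.163, 0.351, 1.652, -0, 1.139, -0.085], TCP at [0.174, 0.522, 0.231] pointing down, gripper open.
Joint ranges: [-2.75, 2.75], [-0.79, 2.1], [0.01, 2.65], [-1.57, 4.71], [0.07, 3.14], [-2.87, 2.87]. Speed limits (rad/s): [2.22, 2.22, 2.79, 3.14, 3.14, 3.14].

INTERFACE

Orientations are given as a 3x3 rotation matrix whose columns are the frame's x, y, z axes.
In Python, from bench import manip gives the robot as it stands. Calls block until the motion is done:
- manip.move_ptp(position, orientation): joint-space move of the TCP to a pose.
- manip.move_l(position, attitude=None, max_speed=0.15): straight line of the TCP; attitude=None keeps the orientation; max_speed is the mean speed in m/s.
- manip.move_j(angles): joint-space move.
- manip.set_gripper(opening, effort=None): opening from 0.0 (shut) to 1.0 (fully open); effort is the grip in N (None keeps the last); returns when the fingers have stopped.
- manip.dwell(seconds).
- manip.inverse_kinematics(position, orientation): joint angles nearest the present ones, or None.
- manip.grab_frame(name): name is "side" or "top"; returns (picture, depth): 420x560x3 uint8, red, green, blue; 420x560 float32, m along the optical axis (not along the pixel's ray), 0 where there is no reading.
- manip.get_calibration(name): a dict with "camera_matrix" (3x3 intrinsics, pixels), "R" (3x3) and "t" (3): a world point X has camera coordinates R X + t. Camera axes: x right, y down, z forward; pixel columns grow to the right and rows downward; lengths in m; the calibration is good to about 2 mm. A picture is of the moment at which its call begins. get_calibration takes no time and is no camera call.
A pose or a line that the arm cannot do raises manip.Unreachable and nothing moves.
- manip.sign_off(): hands the job in; it is judged then, once.
Trained networks look in the newest picture that a camera, given by its name, has taken for a name from the list of things; names that differ only in an ending like _2 or _b are one class to them, and where a whole thing is asked for, a point or a joint stands for the part that bears it (a point fixed in the world has none). Each returns a list of dicts, best first, with "confidence" (0 to 1); they miss things now and then, are a little off and sometimes report something else, mostly with a low value. They report only what shows in the picture. A call takes as long as a camera call. They do not tell look-alikes from the thing itself.
- manip.look_for(camera, name): "at" ([x, y, z] in m, in world coordinates, good to about 4 mm: the middle of the surface that is visible of it).
Readings, each from a call of its own:
- manip.current_time(): time.
- manip.current_qpos(): joint angles.
- manip.current_joint_vel(): joint speeds.
- manip.current_joint_torque(): joint torques, N m.
- manip.current_ee_pos(): TCP position.
- manip.current_tcp_rot(): TCP orientation.
- manip.current_force(): force on the tool from outside, world axes, zero at the start.
- manip.current_ft_torque(): the same for the moment, N m.
- manip.current_grip_width(): opening from 0.0 (shut) to 1.0 (fully open).
- manip.current_grip_force(): force on a finger pad.
Only numpy, scipy, OpenCV 4.12 (cv2) and the standard library are available. Lean on these libraries where they do the work, as an engineer would, in place of code of your own. Each camera call takes 0.05 s, during which the arm holds its last target. There are 200 camera calls.

TASK

One loose purple guard comb lies in the middle of the white station tray. Without picking it up, push it with the fingertips squarely against the tray's long brass rail, then, keeping it against the rail, slide it along into the free corner pocket, the one with the turquoise mark, until it is fully home against the end wall, and let go of it. Keep it flat on the tray and leave everything else where it is.

Things in the scene. Friction and masses are not known exactly. Their poses are not given: they have to be found in the camera images.
- comb: The loose purple guard comb, 30 to 55 g: an open-topped shell, open side up, outside 46 (its x) x 60 (its y) x 18 mm high, floor (teeth) 3.6 mm thick, walls 4 mm all round, the +y one toothed; a shut fingertip fits in its 38 x 52 mm hollow and can drag it by the walls. Origin: centre of the underside. Starts 55 to 95 mm short (tray x) of the rail, turned up to 0.4 rad from the tray; in the pocket either way round is fine.
- tray: White fixed tray, 176 mm (its x) by 356 mm (its y), z up, origin at the centre of its underside; place and yaw (up to 0.25 rad) vary. Floor top 6 mm above the table. Wooden end walls, inner faces at tray y = +170 and -170 mm, tops 24 mm above the table. Front lip at tray x = -85 mm, top 12 mm above the table.
- rail (a point): Middle of the brass rail's top inner edge, at tray x = +70 mm, y = 0, 24 mm above the table; axes as the tray's. The rail runs the tray's whole far side along tray y, 10 mm thick. A comb square against it has its origin at tray x = +47 mm.
- mark: Flat turquoise mark, 44 x 58 mm, no thickness to speak of, on the tray floor in the free pocket; axes as the tray's. Origin at its centre: tray x = +46.5 mm, tray y = +139.5 or -139.5 mm (which end varies; the other pocket is occupied). A comb fully home covers it, its origin within 1 mm of the mark's seen from above.
- guide (a point): Middle of the top of the brass guide strip of the pocket at the tray's +y end (the -y end is its mirror image): tray x = +17, y = +153 mm, 20 mm above the table. 6 mm thick, 34 mm long from the end wall, inner face 50 mm from the rail, then flared away from the rail to about |y| = 122 mm. A 60 mm comb stands out of the strip's straight part by 26 mm.
- parked_comb: Bystander, loose, in the other corner pocket, same make as comb (46 x 60 x 18 mm purple guard comb, open side up, origin at the centre of the underside)
- spare_comb: Bystander, loose, on the table, same make as comb (46 x 60 x 18 mm purple guard comb, open side up, origin at the centre of the underside)
- oil: Bystander, loose: small oil bottle, 26 mm across, 62 mm high, standing on the tray in one front corner (tray x -60 to -50 mm, |tray y| 110 to 145 mm), origin at the centre of its underside
- tin: Bystander, loose: small round steel tin, 30 mm across, 18 mm high, on the tray in the other front corner (same ranges), origin at the centre of its underside
- clipper: Bystander, loose: white hair clipper lying along its x, about 180 x 44 x 37 mm, beside the tray, origin under the middle of its handle
- canister: Bystander, loose: clear glass canister with steel lid and black knob, 94 mm across, 143 mm high, beside the tray, origin at the centre of its underside
- dish: Bystander, loose: round white ceramic dish with black clips in it, 96 mm across, 22 mm high, beyond the tray, origin at the centre of its underside
- brush: Bystander, loose: steel neck brush lying along its x, 180 mm long, 46 mm wide bristles, 32 mm high, beside the tray, origin under its ferrule
Not all that is in view belongs to the job. Leave any red look-alike of the comb alone.

How it is judged:
By the outcome, as a careful person would: the job done as asked, in the order asked, and still so for the second after the job is handed in, with the robot touching nothing.
It also fails if it takes over 38 s, if anything falls off the work surface, if the arm or the gripper's body presses on something with over 40 N, if the wrist force passes 120 N, or if a joint passes its speed limit or range.

## Working session

There is one attempt and no reset: what is moved stays moved. The work goes in short steps, each a Python script; the robot and the scene stay as the last script left them, time stands still between calls to the robot, and variables do not carry over. Pictures are saved under pics/ and viewed, at most 10 in all, crops included, and the job is handed in when it is done.

```bash
mkdir -p pics; ls; python3 - <<'E'
from bench import manip
import cv2,numpy as np
for c in("top","side"):
    p,d=manip.grab_frame(c); cv2.imwrite(f"pics/{c}0.png",p[:,:,::-1]); np.savez(f"{c}0.npz",p=p,d=d)
    k=manip.get_calibration(c); print(c,k)
    for n in("comb","tray","rail","mark","guide","oil","tin"):
        for r in manip.look_for(c,n)[:5]:
            X=np.array(r["at"]); q=k["camera_matrix"]@(np.array(k["R"])@X+k["t"]); print(n,X.round(4),round(r["confidence"],2),(q[:2]/q[2]).round(0))
print(manip.current_time())
E
```

```text
pics
top {'camera_matrix': array([[432.70376396,   0.        , 282.47966362],
       [  0.        , 432.70376396, 206.50891421],
       [  0.        ,   0.        ,   1.        ]]), 'R': array([[-0.02942926, -0.99953619, -0.00783124],
       [-0.98752922,  0.03028619, -0.15449527],
       [ 0.1546608 ,  0.00318689, -0.98796249]]), 't': array([0.0159423 , 0.54771367, 1.06879014])}
comb [ 0.34   -0.0311  0.001 ] 0.66 [297. 288.]
comb [0.4726 0.0165 0.0104] 0.64 [277. 237.]
comb [0.3303 0.1238 0.0029] 0.59 [237. 294.]
tray [0.5082 0.0462 0.0042] 0.56 [265. 224.]
mark [0.5718 0.1761 0.0028] 0.77 [216. 202.]
guide [0.5076 0.0434 0.0052] 0.66 [266. 224.]
oil [ 0.4479 -0.0762  0.0457] 0.45 [314. 245.]
tin [0.4674 0.1823 0.024 ] 0.59 [213. 241.]
tin [ 0.5555 -0.1004  0.0104] 0.54 [320. 204.]
side {'camera_matrix': array([[489.64675006,   0.        , 284.31662213],
       [  0.        , 489.64675006, 204.28670781],
       [  0.        ,   0.        ,   1.        ]]), 'R': array([[ 0.71523482, -0.69887014,  0.00443684],
       [-0.32856739, -0.34185067, -0.88044397],
       [ 0.61683274,  0.62826638, -0.47412944]]), 't': array([-0.40756442,  0.23300586,  0.94241764])}
comb [0.4751 0.0212 0.014 ] 0.88 [252. 227.]
comb [ 0.3421 -0.025   0.0088] 0.83 [222. 257.]
comb [0.3309 0.1242 0.0072] 0.77 [181. 235.]
tray [0.5154 0.0313 0.0024] 0.78 [261. 224.]
tray [ 0.4414 -0.0852  0.0415] 0.65 [271. 239.]
rail [0.513  0.0272 0.0061] 0.56 [261. 223.]
mark [0.5711 0.1743 0.0076] 0.56 [242. 197.]
guide [0.5163 0.0347 0.005 ] 0.84 [260. 222.]
oil [ 0.4426 -0.089   0.0399] 0.55 [272. 240.]
tin [0.4661 0.171  0.0243] 0.46 [213. 204.]
tin [0.5707 0.1753 0.0072] 0.41 [242. 197.]
0.8
```

```bash
python3 - <<'E'
import cv2
im=cv2.imread("pics/top0.png"); cv2.imwrite("pics/top_crop.png",cv2.resize(im[160:320,180:380],None,fx=3.75,fy=3.75,interpolation=cv2.INTER_CUBIC))
E
```

```text
(no output)
```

View pics/top_crop.png

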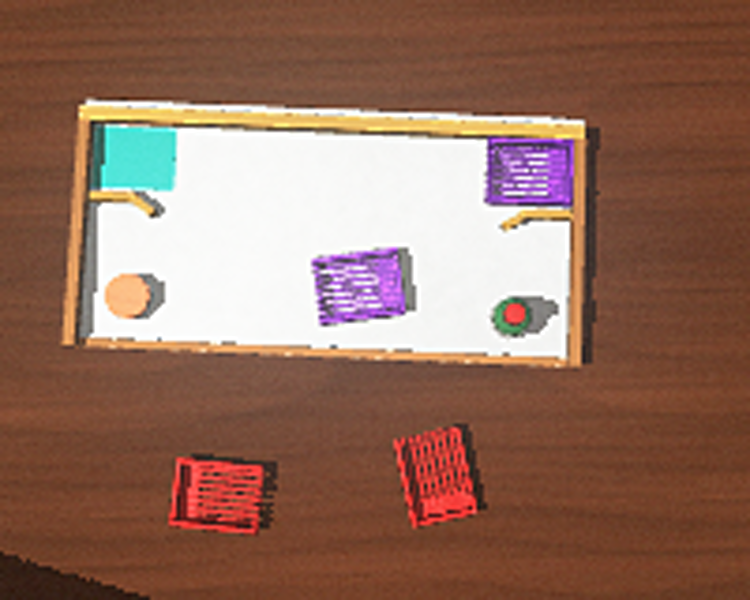

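View pics/side0.png

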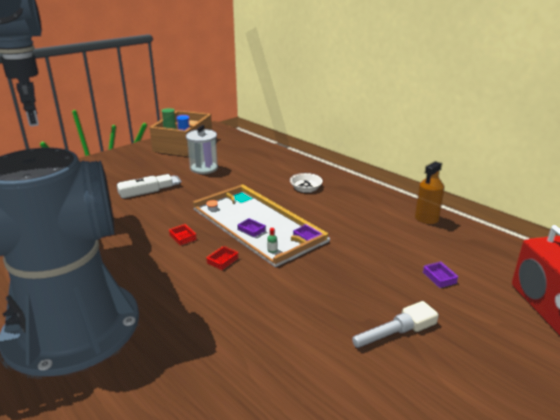

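The loose comb is the purple one in the middle of the tray, at top (276,236). It could be confused with the parked purple comb at top (321,206), the red look-alikes at top (237,292) and (297,287), and the spare purple comb off the tray at side (440,275). The turquoise mark is at top (217,202), the tray's left end (+y if tray x points away from the robot). The tin is at top (214,239) and the oil at (317,244).

```bash
cat > h.py <<'E'
import numpy as np,cv2
from bench import manip
K=manip.get_calibration("top"); M=np.array(K["camera_matrix"]); R=np.array(K["R"]); T=np.array(K["t"]); C=-R.T@T
def toplane(px,z):
    px=np.asarray(px,float).reshape(-1,2); r=np.c_[px,np.ones(len(px))]@np.linalg.inv(M).T@R
    return (C+r*((z-C[2])/r[:,2])[:,None])[:,:2]
def blobs(p,lo,hi,z,amin=150):
    m=cv2.inRange(cv2.cvtColor(p,cv2.COLOR_RGB2HSV),lo,hi); m=cv2.morphologyEx(m,cv2.MORPH_CLOSE,np.ones((5,5)))
    out=[]
    for c in cv2.findContours(m,0,2)[0]:
        if cv2.contourArea(c)<amin: continue
        w=(toplane(c,z)*1000).astype(np.float32)
        (x,y),s,a=cv2.minAreaRect(w); v=cv2.boxPoints(((x,y),s,a)); e=[v[1]-v[0],v[2]-v[1]]
        l=max(e,key=np.linalg.norm); yaw=np.arctan2(-l[0],l[1]); yaw=(yaw+np.pi/2)%np.pi-np.pi/2  # long side = own y
        out.append((x/1e3,y/1e3,yaw,min(s),max(s)))
    return out
PUR=((125,90,40),(150,255,255)); TUR=((80,90,40),(97,255,255)); WHI=((0,0,185),(179,45,255))
E
python3 - <<'E'
from h import *
p=np.load("top0.npz")["p"]; d=np.load("top0.npz")["d"]; print("cam",C)
for n,col,z in(("pur",PUR,.024),("tur",TUR,.006),("white",WHI,.006)):
    for b in blobs(p,*col,z): print(n,np.round(b,4))
# depth-based: rim/floor heights near comb and rail
v,u=np.mgrid[165:262,196:340]; dd=d[v,u]; X=(np.stack([(u-M[0,2])/M[0,0]*dd,(v-M[1,2])/M[1,1]*dd,dd],-1)-T)@R
Z=X[...,2]; print("floor med",np.median(Z[(Z>.002)&(Z<.012)]))
s=(Z>.019)&(Z<.03); 
m=s.astype(np.uint8)
n,l,st,c=cv2.connectedComponentsWithStats(m)
for i in range(1,n):
    if st[i,4]>30: q=X[l==i]; print(st[i,:2]+[196,165],st[i,2:],q.mean(0).round(4),q.min(0).round(3),q.max(0).round(3))
E
```

```text
cam [ 0.37605249 -0.00405937  1.14066859]
pur [4.74800e-01 2.06000e-02 1.10800e-01 4.54354e+01 5.86834e+01]
pur [ 0.5511 -0.1006 -0.0817 46.7788 59.8695]
pur [ 0.6463 -0.4064 -0.395  50.3155 62.3956]
tur [ 0.5721  0.1777 -0.0721 43.4249 57.93  ]
white [  0.4179   0.4208   1.2494  43.6537 181.6044]
white [  0.431   -0.4474   1.2886  45.2725 179.7995]
white [ 5.186000e-01  4.030000e-02 -6.960000e-02  1.692792e+02  3.530615e+02]
white [  0.6399   0.4641  -0.7267 101.5415 140.4409]
white [ 7.71800e-01  1.09400e-01 -3.18000e-02  9.10788e+01  9.33293e+01]
white [ 1.0385000e+00 -1.1000000e-03 -3.4800000e-02  2.2984630e+02
  1.6036853e+03]
floor med 0.006243222925988799
[197 188] [ 139   70 1069] [0.554  0.0244 0.0242] [ 0.416 -0.139  0.019] [0.607 0.224 0.03 ]
[263 226] [24  8 51] [0.4935 0.0176 0.0238] [ 0.481 -0.008  0.019] [0.5   0.052 0.027]
[208 233] [ 12  12 115] [0.4727 0.1805 0.0244] [0.458 0.166 0.019] [0.487 0.195 0.03 ]
[264 235] [24 12 61] [0.4575 0.0185 0.0238] [ 0.449 -0.01   0.019] [0.476 0.05  0.028]
```

```bash
cat >> h.py <<'E'
YAW=-.075; O=np.array([.5153,.0421]); A=np.array([[np.cos(YAW),-np.sin(YAW)],[np.sin(YAW),np.cos(YAW)]])
def W(tx,ty,z): return [*(O+A@[tx/1e3,ty/1e3]),z]
def toT(xy): return A.T@(np.asarray(xy)[:2]-O)*1e3
def rot(yaw,near=None):
    y=np.array([-np.sin(yaw),np.cos(yaw),0])
    if (manip.current_tcp_rot()[:,1]@y)<0: y=-y
    z=np.array([0,0,-1.]); return np.c_[np.cross(y,z),y,z]
def F(): return np.r_[A.T@np.array(manip.current_force())[:2],manip.current_force()[2]]
def st(s): print(s,"t",round(manip.current_time(),2),"tray",toT(manip.current_ee_pos()).round(1),"z",round(manip.current_ee_pos()[2],4),"F",F().round(2))
E
python3 - <<'E'
from h import *
c=toT((.4748,.0206)); print(c, manip.current_tcp_rot().round(2).tolist())
manip.set_gripper(0.0); st("shut")
manip.move_ptp([.4748,.0206,.07],rot(.11)); st("above")
p,d=manip.grab_frame("side"); cv2.imwrite("pics/s1.png",cv2.resize(p[150:270,180:340],None,fx=4,fy=4))
manip.move_l([.4748,.0206,.028],max_speed=.1); st("near")
manip.move_l([.4748,.0206,.0135],max_speed=.03); st("in")
E
```

```text
[-38.77515843 -24.47421273] [[-0.95, 0.32, 0.0], [0.32, 0.95, 0.0], [-0.0, 0.0, -1.0]]
shut t 1.57 tray [-375.8  452.6] z 0.2313 F [-0.28 -0.65  0.09]
above t 3.73 tray [-38.7 -24. ] z 0.0702 F [-0.22  0.27  0.1 ]
near t 4.35 tray [-38.7 -24.4] z 0.0281 F [0.46 0.49 0.58]
in t 4.98 tray [-38.8 -24.5] z 0.0135 F [ 1.15 -0.44 -0.46]
```

View pics/s1.png

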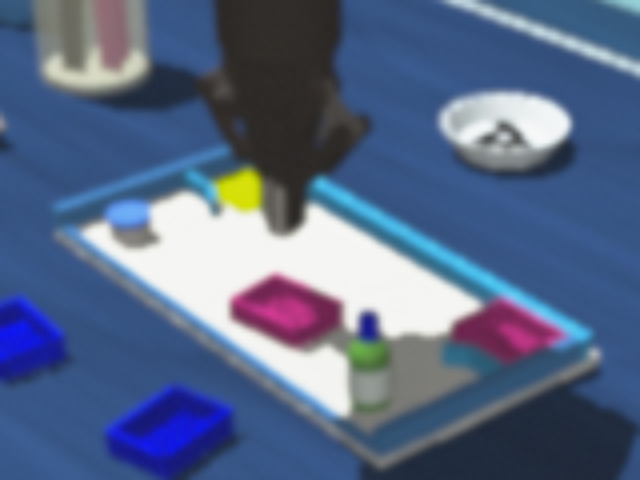

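The side view (colours swapped in the save) shows the shut fingertip above the middle of the loose comb at crop (283,225), with nothing else near it. The descent gave no contact force, so the tip is inside the hollow.

```bash
python3 - <<'E'
from h import *
z=.0135
manip.move_l(W(-27,-24.5,z),max_speed=.06); st("c")
manip.move_l(W(40,-24.5,z),rot(YAW),max_speed=.07); st("p")
x=40; f0=F()
while x<64:
    x+=2; manip.move_l(W(x,-24.5,z),max_speed=.04); f=F()
    if f[0]<-5: break
st("contact %g"%x)
p,d=manip.grab_frame("top"); cv2.imwrite("pics/t2.png",cv2.resize(p[175:265,190:340,::-1],None,fx=5,fy=5))
for b in blobs(p,*PUR,.024,40): print(np.round(b,4),toT(b[:2]).round(1))
E
```

```text
c t 5.33 tray [-26.5 -24.5] z 0.0136 F [ 0.03 -0.43  0.13]
p t 6.44 tray [ 39.6 -24.5] z 0.0135 F [ 0.31  0.25 -0.95]
contact 56 t 8.44 tray [ 53.8 -24.5] z 0.0132 F [-11.79  -0.17   6.83]
[ 0.5506 -0.1005 -0.077  47.4647 59.8708] [  45.9 -139.5]
[ 0.6461 -0.4064 -0.3949 50.5489 62.3951] [ 164.1 -437.4]
```

View pics/t2.png

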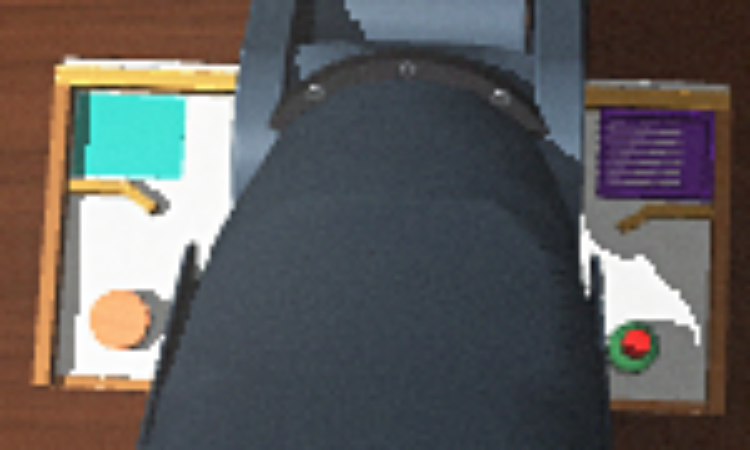

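The arm hides the comb from the top camera. Contact came at tray x 53.8, close to the 55 predicted for a comb on the rail. I'll check squareness from the side.

```bash
python3 - <<'E'
from h import *
p,d=manip.grab_frame("side"); cv2.imwrite("pics/s2.png",cv2.resize(p[165:265,190:340,::-1],None,fx=5,fy=5,interpolation=cv2.INTER_CUBIC)); st("")
E
```

```text
t 8.54 tray [ 53.9 -24.5] z 0.0131 F [-12.37  -1.19   5.72]
```

View pics/s2.png

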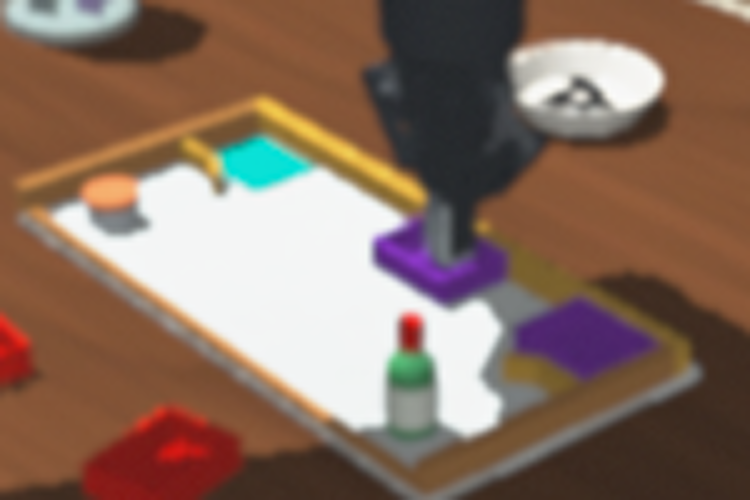

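The comb's far wall lies flush along the rail at crop (455,225), square and flat. Next I slide it along, holding a light bias onto the rail.

```bash
python3 - <<'E'
from h import *
z=.0135; x=55.2; y=-24.5
while y<158:
    s=16 if y<115 else 3
    y+=s; manip.move_l(W(x,y,z),max_speed=.08 if s>3 else .03); f=F(); st("cmd %.1f %.1f"%(x,y))
    if f[1]<-12 and y>120 or f[1]<-25: break
    x+=np.clip((f[0]+6)*.12,-.6,.6)*(abs(f[0]+6)>1.5)
E
```

```text
cmd 55.2 -8.5 t 8.89 tray [53.7 -7.9] z 0.013 F [-6.42  3.63  1.37]
cmd 55.2 7.5 t 9.24 tray [53.7  8.1] z 0.013 F [-6.01  4.41  0.55]
cmd 55.2 23.5 t 9.59 tray [53.6 24.1] z 0.0129 F [-6.97  5.09  1.08]
cmd 55.2 39.5 t 9.94 tray [53.6 40.1] z 0.0129 F [-7.15  3.85  0.45]
cmd 55.2 55.5 t 10.29 tray [53.6 56.2] z 0.0129 F [-7.22  4.53  0.1 ]
cmd 55.2 71.5 t 10.64 tray [53.5 72.1] z 0.0129 F [-7.47  4.62 -0.01]
cmd 55.2 87.5 t 10.99 tray [53.4 88.1] z 0.0128 F [-8.36  5.39  0.36]
cmd 54.9 103.5 t 11.34 tray [ 53.3 104.1] z 0.0128 F [-7.06  4.23 -1.51]
cmd 54.9 119.5 t 11.69 tray [ 53.3 120.1] z 0.0128 F [-7.28  4.07 -0.2 ]
cmd 54.9 122.5 t 11.94 tray [ 53.3 122.5] z 0.0128 F [-6.85  0.53 -0.61]
cmd 54.9 125.5 t 12.19 tray [ 53.3 125.2] z 0.0128 F [-6.46 -1.51  0.58]
cmd 54.9 128.5 t 12.44 tray [ 53.2 128.1] z 0.0128 F [-6.75 -1.42  0.33]
cmd 54.9 131.5 t 12.69 tray [ 53.2 131.1] z 0.0128 F [-6.1  -0.94  1.35]
cmd 54.9 134.5 t 12.94 tray [ 53.2 134.1] z 0.0128 F [-7.23 -3.13  0.71]
cmd 54.9 137.5 t 13.19 tray [ 53.2 137. ] z 0.0128 F [-6.74 -2.03  0.5 ]
cmd 54.9 140.5 t 13.44 tray [ 53.2 140.1] z 0.0128 F [-7.81 -1.97  1.41]
cmd 54.7 143.5 t 13.69 tray [ 53.2 143.1] z 0.0128 F [-5.65 -0.84 -0.19]
cmd 54.7 146.5 t 13.94 tray [ 53.2 146.1] z 0.0127 F [-6.9  -0.45 -0.67]
cmd 54.7 149.5 t 14.19 tray [ 53.2 149.1] z 0.0127 F [-6.53 -0.78 -0.97]
cmd 54.7 152.5 t 14.44 tray [ 53.2 152. ] z 0.0127 F [-5.26 -2.72 -0.87]
cmd 54.7 155.5 t 14.69 tray [ 53.1 152.8] z 0.0125 F [ -5.59 -17.51   1.4 ]
```

The end wall came at tip y 152.8 (151.5 predicted), pressing with 17 N. I'll let go, lift clear and check from above.

```bash
python3 - <<'E'
from h import *
manip.move_l(W(47.5,146,.0135),max_speed=.04); st("free")
manip.move_l(W(47.5,146,.12),max_speed=.12); st("up")
manip.move_ptp([.25,.42,.23],rot(.3)); st("away")
p,d=manip.grab_frame("top"); cv2.imwrite("pics/t3.png",cv2.resize(p[175:265,190:340,::-1],None,fx=5,fy=5,interpolation=cv2.INTER_CUBIC))
for b in blobs(p,*PUR,.024,40): print(np.round(b,4),toT(b[:2]).round(1))
print("tur",blobs(p,*TUR,.006,5))
E
```

```text
free t 15.14 tray [ 47.7 146.2] z 0.0137 F [-0.2   0.9   1.05]
up t 16.18 tray [ 47.1 145.9] z 0.1192 F [-0.43 -0.45 -0.5 ]
away t 17.72 tray [-292.2  356.8] z 0.2297 F [ 0.26 -0.06  0.33]
[ 5.51600e-01 -1.01000e-01 -4.71000e-02  4.73582e+01  5.75983e+01] [  46.9 -140. ]
[ 0.5718  0.1777 -0.081  46.4008 59.5853] [ 46.2 139.4]
[ 0.6461 -0.4064 -0.3949 50.5489 62.3951] [ 164.1 -437.4]
tur [(0.5745438842773437, 0.19474392700195312, np.float32(1.470256), 18.65577507019043, 28.378353118896484)]
```

View pics/t3.png

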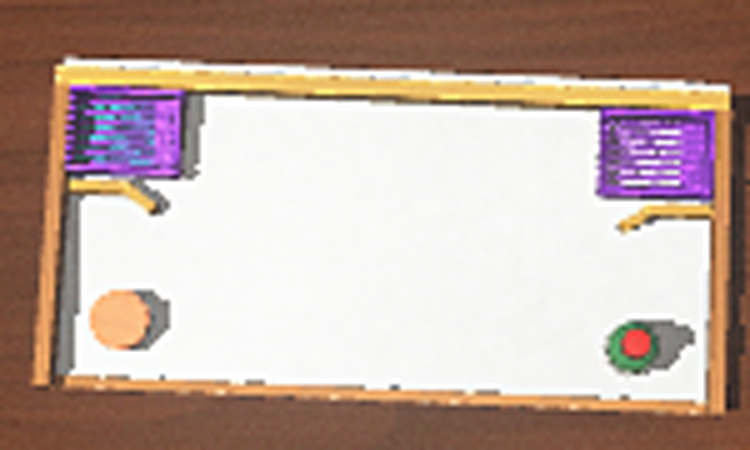

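The comb sits in the left pocket at crop (125,132). It is flush with the rail and the end wall, covers the mark, and its measured centre is within 0.3 mm of the mark's. The tin, oil and parked comb are where they were.

```bash
python3 -c "
from bench import manip
print(manip.sign_off())"
```

```text
the job is handed in; nothing more can be done
None
```

The purple comb was pushed square onto the brass rail, slid along it into the turquoise-marked pocket until home against the end wall, and released; the job was handed in at about 18 s.

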